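Put the battery pack on the sloping bench charger

TASK

Put the cordless-tool battery pack on charge: slide it, terminal end first, up the T-rail of the sloping charger until the spring catch inside clicks and holds it fully home against the contact head, then let go of it. Push firmly but do not ram it, and do not disturb the sanding block, the spool clamp or the little plane.

Things in the scene. Friction and masses are not known exactly. Their poses are not given: they have to be found in the camera images.
- pack_centre (a point): Centre of the battery pack, half-way up: 34 mm above its underside, midway along and across; orientation = the pack's. The pack is 110 long (x) x 64 wide (y) x 68 high (z) mm, 0.3 to 0.55 kg, and stands on the bench. Grip it across the grey upper part: 52 mm wide, 32 to 68 mm above the underside. The black part below it is 64 mm wide.
- pack: The same pack; origin under its centre. A T-slot runs along the underside: 22 mm wide between the lips (6 mm thick), 44 mm above them. The +x end, with the brass terminal plate, is the front and goes on the rail first. At the -x end a wall closes the top of the slot, so the pack cannot go home backwards. Inside is a ridge for the catch.
- shoe: Sloping deck of the grey charger with its aluminium T-rail, fixed. Origin: on the deck at the rail's tip, on the centre line, 66 mm above the bench. x runs up the slope along the rail (20 degrees above level, towards the robot's left), y across it, z square off the deck. Deck: x -75 to +165 mm, y -50 to +50 mm. Below x = 0 it is bare: a landing for the pack.
- rail_top (a point): Upper end of the rail, 165 mm from its tip, on the deck. The rail: web 18 mm, flange 40 mm wide, top 12.5 mm above the deck, nose tapered over 30 mm. The pack slides on the deck with 2 mm play each side, 1.5 mm upward. A black contact head, 62 wide, 65 mm high, is clamped astride it. Its face, the stop, is 95 to 135 mm from the tip; where is not reported: find it by touch or sight.
- plunger (a joint): Brass spring plunger in the head's face: 0 = out (10 mm proud), in m as the pack presses it in (2 to 4 N); about 0.008 once caught, 0.010 hard on the stop. A sprung roller on a tongue before the head clicks behind the pack's ridge 2 mm short of the stop; it takes 5 to 14 N along the rail. Not clicked, the pack is pushed back when let go. Over 50 N between pack and charger is ramming.
- sanding_block_centre (a point): Centre of a cork sanding block, 46 x 90 x 27 mm, bystander.
- spool_clamp_centre (a point): Centre of a turned wooden spool clamp standing upright, 35 x 35 x 68 mm, bystander.
- finger_plane_centre (a point): Centre of a small brass finger plane, 29 x 60 x 31 mm, bystander.

How it is judged:
On the way:
1. the pack is threaded on the rail, front first (x of pack_centre in the frame of shoe above -0.02 m and y of pack_centre in the frame of shoe between -0.005 and 0.005 m and z of pack_centre in the frame of shoe below 0.04 m and value of joint plunger below 0.004 m), for 0.05 s.
At the end, for the whole second after the job is handed in: The pack sits on the rail (within 5 mm of its centre line, its underside within 6 mm of the deck, in line within 0.1 rad), at rest and released, and the catch holds it so far home that the contact plunger stays pressed in more than 6 mm (value of joint plunger above 0.006 m and y of pack_centre in the frame of shoe between -0.005 and 0.005 m and z of pack_centre in the frame of shoe below 0.04 m and angle between the x axis of pack_centre and the x axis of shoe, either way round below 0.1 rad and angle between the z axis of pack_centre and the z axis of shoe, either way round below 0.1 rad and linear speed of pack below 0.01 m/s); the robot touches nothing.
It fails at once if the pack is rammed against the charger (over 50 N) (contact force between pack and shoe above 50 N).
It fails at once if the sanding block is disturbed (moved over 30 mm) (distance of sanding_block_centre from where it was at the start of the episode above 0.03 m).
It fails at once if the spool clamp is disturbed (moved over 30 mm) (distance of spool_clamp_centre from where it was at the start of the episode above 0.03 m).
It fails at once if the finger plane is disturbed (moved over 30 mm) (distance of finger_plane_centre from where it was at the start of the episode above 0.03 m).
It also fails if it takes over 43 s, if anything falls off the work surface, if the arm or the gripper's body presses on something with over 40 N, if the wrist force passes 120 N, or if a joint passes its speed limit or range.

ROBOT

A 7-joint arm with a two-finger parallel gripper is mounted at the origin on the work surface; the furniture and walls round the work are solid. World frame = base frame: x ahead of the robot, y to its left, z up, the work surface at z = 0. Lengths are in m, angles in rad, forces in N, time in s.
With the tool pointing down it reaches from about 0.4 to 0.85 m from the base axis. Payload 6.9 kg.
Tool frame: the origin (TCP) lies midway between the tips of the shut fingers; the grasp point (between the pads) lies behind it (ctrl.pinch_z is the z of the grasp point in the tool frame, in m); z points along the fingers, y is the direction in which the jaws open and shut (so a half turn about z gives the same grasp; the last joint's range is limited). The gripper opens to 85 mm and grips with 20 to 120 N. Pads are 22 mm wide; open, the fingers measure 114 mm over their backs; the gripper's body (76 mm by 85 mm) begins 54 mm behind the grasp point. The pads swing forward as they close: fully open they stand 13 mm farther back than shut.
Start: joints at [1.224, 0.507, -0.238, 1.5, 0.126, 1.149, -0.155], TCP at [0.273, -0.562, 0.231] pointing down, gripper open.
Joint ranges: [-3.08, 3.08], [-0.24, 2.05], [-1.43, 1.35], [0, 2.5], [-1.52, 4.66], [0.17, 1.96], [-2.89, 2.89]. Speed limits (rad/s): [2.39, 2.39, 3.14, 3.14, 3.14, 3.14, 3.14].

INTERFACE

Orientations are given as a unit quaternion [w, x, y, z].
In Python, from station import ctrl, get_state, vision, ticket, models gives the robot as it stands. Calls block until the motion is done:
- ctrl.movep(position, orientation): joint-space move of the TCP to a pose.
- ctrl.movel(position, frame=None, max_speed=0.15): straight line of the TCP; frame=None keeps the orientation; max_speed is the mean speed in m/s.
- ctrl.set_joints(angles): joint-space move.
- ctrl.ungrasp() and ctrl.close_gripper(force=None): open the fingers fully, or close them until they stop; force is the grip in N (None keeps the last).
- ctrl.pause(seconds).
- ctrl.ik(position, orientation): joint angles nearest the present ones, or None.
- get_state(): the state.
- vision.grab_frame(name): name is "scene" or "side" or "wrist"; returns (picture, depth): 480x640x3 uint8, blue, green, red; 480x640 float32, m along the optical axis (not along the pixel's ray), 0 where there is no reading.
- vision.camera_info(name): a dict with "mtx" (3x3 intrinsics, pixels), "dist_coeffs" ([k1, k2, p1, p2, k3] as OpenCV has them; the pictures are not rectified), "R" (3x3) and "t" (3): a world point X has camera coordinates R X + t; the wrist camera has in their place "hand_eye" (4x4, takes a point from camera to tool coordinates, whose origin is the TCP and whose axes are the flange's). Camera axes: x right, y down, z forward; pixel columns grow to the right and rows downward; lengths in m; the calibration is good to about 2 mm. A picture is of the moment at which its call begins: read the wrist's pose just before it. camera_info takes no time and is no camera call.
A pose or a line that the arm cannot do raises ctrl.Unreachable and nothing moves.
- ticket.close_job(): hands the job in, once; it reports no verdict.
Trained networks look in the newest picture that a camera, given by its name, has taken for a name from the list of things; names that differ only in an ending like _2 or _b are one class to them, and where a whole thing is asked for, a point or a joint stands for the part that bears it (a point fixed in the world has none). Each returns a list of dicts, best first, with "p" (0 to 1); they miss things now and then, are a little off and sometimes report something else, mostly with a low value. They report only what shows in the picture. A call takes as long as a camera call.
- models.recognise(camera, target): "point" ([column, row] in pixels, amid what is visible of it).
- models.masks_of(camera, target): "mask" (480x640 bool, what is visible of it) and "point" ([column, row] in pixels, amid what is visible of it).
The state is a dict: "time": time; "qpos": joint angles; "qd": joint speeds; "tau": joint torques, N m; "tcp_pos": TCP position; "eef_rot": TCP orientation; "contact_force": force on the tool from outside, world axes, zero at the start; "wrist_torque": the same for the moment, N m; "width": finger opening in m.
Only numpy, scipy, OpenCV 4.12 (cv2) and the standard library are available. Lean on these libraries where they do the work, as an engineer would, in place of code of your own. Each camera call takes 0.05 s, during which the arm holds its last target.

## Working session

There is one attempt and no reset: what is moved stays moved. The work goes in short steps, each a Python script; the robot and the scene stay as the last script left them, time stands still between calls to the robot, and variables do not carry over. Pictures are saved under pics/ and viewed, and the job is handed in when it is done.

```bash
ls; mkdir -p pics; python3 - <<'E'
from station import ctrl,get_state,vision,models
import cv2,numpy as np
s=get_state();print(s['time'],s['tcp_pos'],s['eef_rot'],s['width'],ctrl.pinch_z)
for n in ["scene","side"]:
    im,d=vision.grab_frame(n);cv2.imwrite(f"pics/{n}0.png",im);np.savez(f"{n}0.npz",im=im,d=d)
    i=vision.camera_info(n);print(n,i)
    for t in ["pack","shoe","sanding_block_centre","spool_clamp_centre","finger_plane_centre"]:
        r=models.masks_of(n,t)
        print(t,[(round(q['p'],2),q['point'],int(q['mask'].sum())) for q in r[:3]])
        if r: np.save(f"m_{n}_{t}.npy",r[0]['mask'])
print(vision.camera_info("wrist"),get_state()['time'])
E
```

```text
pics
0.0 [ 0.27312747 -0.56158639  0.23042244] [-8.85265128e-04  9.74483080e-01  2.24459111e-01 -2.24831257e-04] 0.08559355534077892 -0.0187
scene {'mtx': array([[568.91591555,   0.        , 316.14730369],
       [  0.        , 568.91591555, 245.63164452],
       [  0.        ,   0.        ,   1.        ]]), 'dist_coeffs': array([-0.17588932,  0.        ,  0.        ,  0.        ,  0.        ]), 'R': array([[-0.74106951, -0.6712804 ,  0.01409284],
       [-0.4320296 ,  0.46066796, -0.77532926],
       [ 0.51397122, -0.58066139, -0.63139998]]), 't': array([0.34939326, 0.37009168, 0.76110314])}
pack [(0.75, [432.3, 241.6], 2382)]
shoe [(0.84, [289.3, 265.4], 4681)]
sanding_block_centre [(0.79, [313.1, 370.3], 1567)]
spool_clamp_centre [(0.7, [392.8, 301.3], 547)]
finger_plane_centre [(0.82, [258.4, 429.4], 665), (0.35, [434.5, 238.5], 2281)]
side {'mtx': array([[534.44501315,   0.        , 317.39725691],
       [  0.        , 534.44501315, 240.74815586],
       [  0.        ,   0.        ,   1.        ]]), 'dist_coeffs': array([0.02862424, 0.        , 0.        , 0.        , 0.        
[... 309 characters left out ...]
amp_centre [(0.62, [390.5, 256.3], 494)]
finger_plane_centre [(0.96, [310.7, 412.5], 710)]
{'mtx': array([[357.00116164,   0.        , 321.12414234],
       [  0.        , 357.00116164, 237.89718734],
       [  0.        ,   0.        ,   1.        ]]), 'dist_coeffs': array([-0.05530052,  0.        ,  0.        ,  0.        ,  0.        ]), 'hand_eye': array([[ 1.06920179e-03, -9.56213892e-01, -2.92666788e-01,
         7.37847733e-02],
       [ 9.99998014e-01,  1.51470630e-03, -1.29561520e-03,
         5.98246237e-04],
       [ 1.68218948e-03, -2.92664822e-01,  9.56213612e-01,
        -1.42334601e-01],
       [ 0.00000000e+00,  0.00000000e+00,  0.00000000e+00,
         1.00000000e+00]])} 0.6
```

View pics/scene0.png

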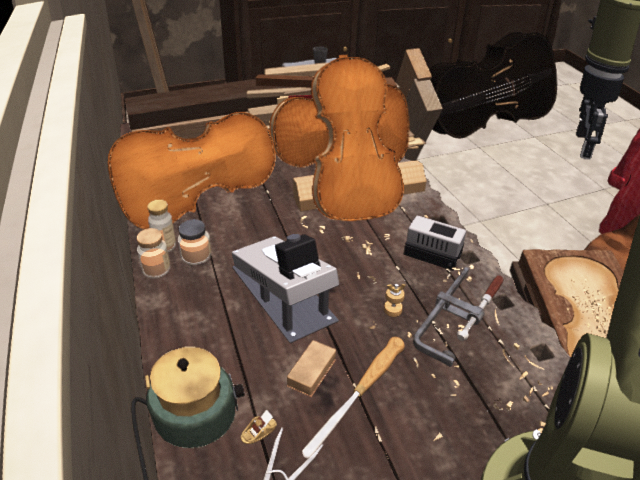

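View pics/side0.png

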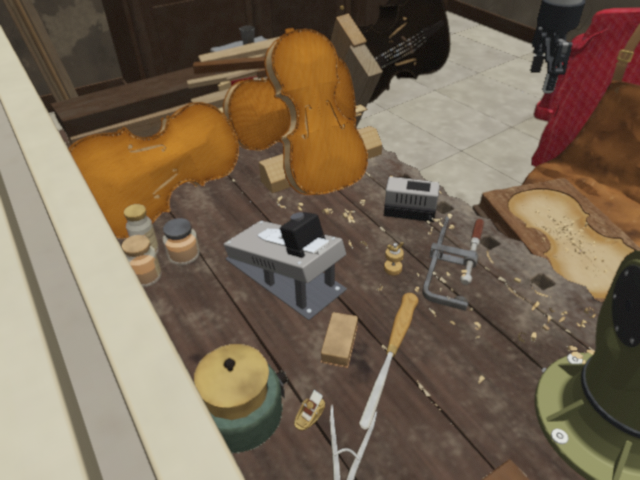

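```bash
cat > h.py <<'E'
import numpy as np,cv2
from station import ctrl,get_state,vision,models
from scipy.spatial.transform import Rotation as R
def cloud(n,d,mask=None,T=None):
    i=vision.camera_info(n)
    ok=(d>0)&np.isfinite(d)
    if mask is not None: ok&=mask
    v,u=np.nonzero(ok)
    p=cv2.undistortPoints(np.c_[u,v].astype(float)[:,None],i['mtx'],i['dist_coeffs'])[:,0]
    z=d[v,u]; c=np.c_[p*z[:,None],z]
    if 'R' in i: X=(c-i['t'])@i['R']
    else:
        h=i['hand_eye']; c=c@h[:3,:3].T+h[:3,3]; X=c@T[0].T+T[1]
    return X,u,v
E
python3 - <<'E'
from h import *
for n in ["scene","side"]:
    z=np.load(n+"0.npz");d=z['d']
    for t in ["pack","shoe","sanding_block_centre","spool_clamp_centre","finger_plane_centre"]:
        try: m=np.load(f"m_{n}_{t}.npy")
        except: continue
        X,u,v=cloud(n,d,m)
        print(n,t,len(X),np.median(X,0).round(3),np.percentile(X,2,0).round(3),np.percentile(X,98,0).round(3))
# zooms
for n,b in [("scene",(220,210,480,350)),("side",(210,170,450,320))]:
    im=np.load(n+"0.npz")['im'];x0,y0,x1,y1=b
    cv2.imwrite(f"pics/{n}_z.png",cv2.resize(im[y0:y1,x0:x1],None,fx=3,fy=3,interpolation=cv2.INTER_CUBIC))
E
```

```text
scene pack 2375 [ 0.443 -0.322  0.05 ] [ 0.393 -0.372  0.002] [ 0.498 -0.299  0.071]
scene shoe 4664 [ 0.535 -0.014  0.11 ] [ 0.481 -0.091  0.041] [0.704 0.032 0.169]
scene sanding_block_centre 1557 [0.42  0.07  0.028] [0.397 0.019 0.004] [0.451 0.108 0.031]
scene spool_clamp_centre 547 [ 0.41  -0.142  0.041] [ 0.398 -0.163  0.001] [ 0.429 -0.132  0.067]
scene finger_plane_centre 662 [0.406 0.203 0.011] [0.394 0.177 0.001] [0.423 0.227 0.03 ]
side shoe 5284 [ 0.549 -0.014  0.104] [ 0.483 -0.1    0.029] [0.71  0.032 0.169]
side sanding_block_centre 1439 [0.425 0.072 0.028] [0.398 0.02  0.002] [0.456 0.108 0.031]
side spool_clamp_centre 494 [ 0.412 -0.142  0.042] [ 0.399 -0.16   0.003] [ 0.43  -0.133  0.067]
side finger_plane_centre 709 [0.408 0.204 0.012] [0.395 0.177 0.001] [0.423 0.228 0.03 ]
```

View pics/scene_z.png

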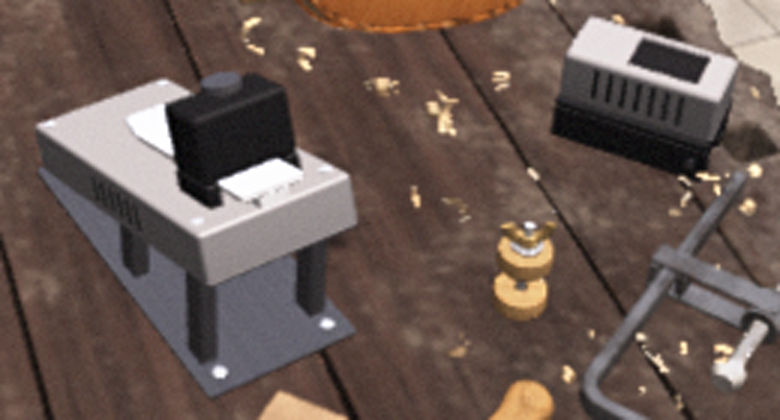

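View pics/side_z.png

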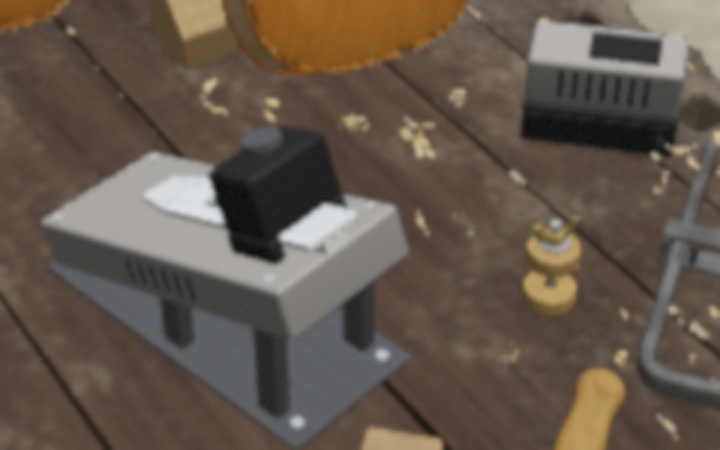

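```bash
python3 - <<'E'
from h import *
P={}
for n in ["scene","side"]:
    z=np.load(n+"0.npz");d=z['d']
    m=cv2.erode(np.load(f"m_{n}_shoe.npy").astype(np.uint8),np.ones((2,2)))>0
    X,u,v=cloud(n,d,m)
    # RANSAC plane with tilt ~20deg
    rng=np.random.default_rng(0);best=0
    for k in range(3000):
        a,b,c=X[rng.choice(len(X),3,False)]
        nn=np.cross(b-a,c-a);l=np.linalg.norm(nn)
        if l<1e-6: continue
        nn/=l; nn*=np.sign(nn[2])
        if abs(nn[2]-np.cos(np.radians(20)))>.03: continue
        s=(abs((X-a)@nn)<.0025).sum()
        if s>best: best=s;bn=nn;ba=a
    I=X[abs((X-ba)@bn)<.003];c=I.mean(0);bn=np.linalg.svd(I-c)[2][2];bn*=np.sign(bn[2])
    print(n,len(X),best,'normal',bn.round(4),'tilt',np.degrees(np.arccos(bn[2])),'down azimuth',np.degrees(np.arctan2(bn[1],bn[0])), 'downdir -> upslope dir',(-bn[:2]/np.linalg.norm(bn[:2])).round(3))
    # in-plane rectangle
    I=X[abs((X-c)@bn)<.003]
    xu=-bn*bn[2]+np.array([0,0,1]);xu/=np.linalg.norm(xu);yu=np.cross(bn,xu)
    q=np.c_[I@xu,I@yu].astype(np.float32)
    r=cv2.minAreaRect(q);print('rect',r,'yu',yu.round(3))
    # origin height constraint: z of deck at tip =.066
    ctr=r[0][0]*xu+r[0][1]*yu+(c@bn)*bn
    print('rect centre world',ctr.round(4))
    print('edges x',np.percentile(q[:,0],[.3,99.7]),'y',np.percentile(q[:,1],[.3,99.7]))
    s=(0.066-ctr[2])/xu[2]; print('tip by z',(ctr+s*xu).round(4),'centre x in shoe',-s)
    P[n]=X
# pack
z=np.load("scene0.npz");X,u,v=cloud("scene",z['d'],np.load("m_scene_pack.npy"))
for lo,hi in [(.062,.075)]:
    T=X[(X[:,2]>lo)&(X[:,2]<hi)];r=cv2.minAreaRect(T[:,:2].astype(np.float32));print('pack top',len(T),r,np.median(T[:,2]))
    print(cv2.boxPoints(r).round(3))
r=cv2.minAreaRect(X[:,:2].astype(np.float32));print('all',r)
E
```

```text
scene 4483 1382 normal [ 0.3264 -0.0898  0.941 ] tilt 19.78665772471513 down azimuth -15.383661555812568 downdir -> upslope dir [-0.964  0.265]
rect ((-0.5251914262771606, -0.1198582798242569), (0.0967322587966919, 0.23310327529907227), 89.45357513427734) yu [-0.265 -0.964  0.   ]
rect centre world [ 0.5994 -0.0406  0.085 ]
edges x [-0.63972832 -0.40973278] y [-0.16849648 -0.07263152]
tip by z [ 0.6502 -0.0546  0.066 ] centre x in shoe 0.05600805468438112
side 5088 1617 normal [ 0.3287 -0.0882  0.9403] tilt 19.897358086496354 down azimuth -15.013136913990698 downdir -> upslope dir [-0.966  0.259]
rect ((-0.5279156565666199, -0.11564229428768158), (0.0992823988199234, 0.23608152568340302), 88.81007385253906) yu [-0.259 -0.966  0.   ]
rect centre world [ 0.6018 -0.0417  0.0846]
edges x [-0.64465257 -0.41102622] y [-0.16584992 -0.06910769]
tip by z [ 0.6514 -0.055   0.066 ] centre x in shoe 0.054631357784781044
pack top 934 ((0.4500484764575958, -0.3414170742034912), (0.11086796969175339, 0.05838705226778984), 16.027685165405273) 0.06878626693333931
[[ 0.389 -0.329]
 [ 0.405 -0.385]
 [ 0.511 -0.354]
 [ 0.495 -0.298]]
all ((0.4688209891319275, -0.39103105664253235), (0.1219569742679596, 0.1799483597278595), 14.341938018798828)
```

```bash
python3 - <<'E'
from h import *
# candidate view: over low-x side of pack, looking at +x; tool down
a=np.radians(16)
ax=np.array([np.cos(a),np.sin(a),0])
c=np.array([.450,-.341,0])
im,d=vision.grab_frame("wrist");cv2.imwrite("pics/w0.png",im)
def q(az,sgn=1):
    # tool z down, tool x at azimuth az
    x=np.array([np.cos(az),np.sin(az),0]);z=np.array([0,0,-1.]);y=np.cross(z,x)
    r=R.from_matrix(np.c_[x,y,z]).as_quat();return np.r_[r[3],r[:3]]
for az in (a,a+np.pi):
  p=c+np.array([0,0,.25]);j=ctrl.ik(p,q(az));print(az,j)
  # deck poses
xs=None
n=np.array([.3276,-.089,.9407]);n/=np.linalg.norm(n)
xu=np.array([0,0,1])-n*n[2];xu/=np.linalg.norm(xu)
tip=np.array([.648,-.0535,.066])
for s in (1,-1):
  for px in (-.06,.08):
   for h in (.05,.12):
    x=s*xu;z=-n;y=np.cross(z,x);r=R.from_matrix(np.c_[x,y,z]).as_quat()
    p=tip+px*xu+h*n+.0187*z
    print(s,px,h,p.round(3),ctrl.ik(p,np.r_[r[3],r[:3]]))
E
```

```text
0.2792526803190927 [ 0.77009104  0.39902861 -0.24471261  1.63276551  0.10463461  1.1226575
 -0.7930871 ]
3.420845333908886 [ 1.235152    0.54745577 -1.03364937  1.62700649  0.49044553  1.25150829
  1.95738636]
1 -0.06 0.05 [ 0.713 -0.071  0.075] [ 0.3873326   1.09303882 -0.85044342  0.96647112  0.57046884  1.64284224
  1.01997389]
1 -0.06 0.12 [ 0.736 -0.077  0.141] [ 0.34391856  1.08308265 -0.86673369  0.76978379  0.57763924  1.81563094
  1.07396947]
1 0.08 0.05 [ 0.586 -0.037  0.123] [ 0.50541673  0.87956828 -0.90907176  1.41385903  0.47646198  1.45458396
  0.87560506]
1 0.08 0.12 [ 0.609 -0.043  0.188] [ 0.48858529  0.85311507 -0.93099538  1.25895553  0.45464062  1.61555212
  0.91318334]
-1 -0.06 0.05 [ 0.713 -0.071  0.075] [ 0.13985679  0.99294966 -0.12074737  0.97219191  0.0306423   1.51972273
 -1.78654733]
-1 -0.06 0.12 [ 0.736 -0.077  0.141] [ 0.13788695  0.99951362 -0.12497136  0.77559742  0.03347685  1.7096496
 -1.78506337]
-1 0.08 0.05 [ 0.586 -0.037  0.123] [ 0.15538732  0.73971636 -0.17377447  1.41950775  0.03079461  1.32629093
 -1.84198321]
-1 0.08 0.12 [ 0.609 -0.043  0.188] [ 0.15937265  0.7202879  -0.18100322  1.26469038  0.03080496  1.50075149
 -1.84093602]
```

View pics/w0.png

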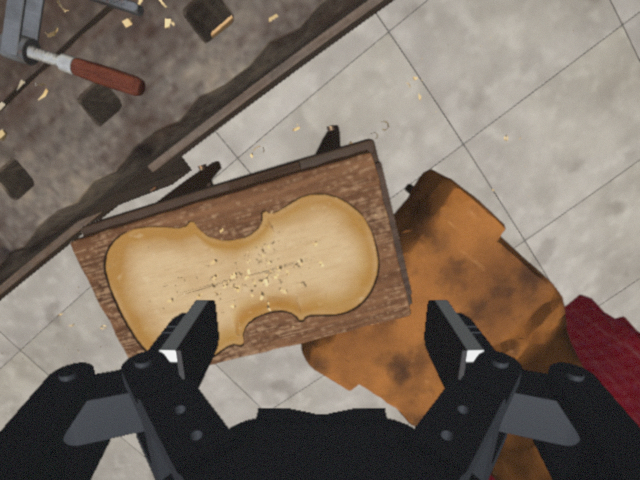

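```bash
cat >> h.py <<'E'
def quat(x,z):
    x=np.array(x,float);z=np.array(z,float);z/=np.linalg.norm(z);x-=z*(x@z);x/=np.linalg.norm(x)
    r=R.from_matrix(np.c_[x,np.cross(z,x),z]).as_quat();return np.r_[r[3],r[:3]]
def wgrab(name):
    s=get_state();w=s['eef_rot'];T=(R.from_quat(np.r_[w[1:],w[0]]).as_matrix(),np.array(s['tcp_pos']))
    im,d=vision.grab_frame("wrist");cv2.imwrite(f"pics/{name}.png",im)
    np.savez(f"{name}.npz",im=im,d=d,R=T[0],t=T[1]);return im,d,T
E
python3 - <<'E'
from h import *
a=np.radians(16);ax=np.array([np.cos(a),np.sin(a),0])
c=np.array([.450,-.341,0])
ctrl.movep(c+.05*ax+[0,0,.25],quat(ax,[0,0,-1]))
im,d,T=wgrab("w1")
m=models.masks_of("wrist","pack");print([(q['p'],q['point'],q['mask'].sum()) for q in m])
if m: np.save("m_w1.npy",m[0]['mask'])
X,u,v=cloud("wrist",d,m[0]['mask'] if m else None,T)
S=X[(abs(X[:,2]-.068)<.008)&(abs(X[:,0]-.45)<.1)&(abs(X[:,1]+.34)<.08)]
r=cv2.minAreaRect(S[:,:2].astype(np.float32));print(r,np.median(S[:,2]),S[:,:2].mean(0))
print(get_state()['time'])
E
```

```text
[(0.64, [322.2, 248.9], np.int64(6845))]
((0.4513767659664154, -0.3434005379676819), (0.10889516770839691, 0.05309293791651726), 15.383549690246582) 0.06768700982746667 [ 0.4546327  -0.34244272]
1.9833
```

View pics/w1.png

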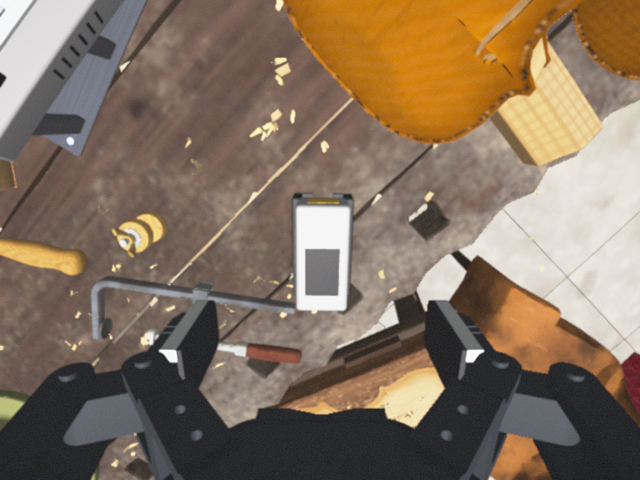

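```bash
python3 - <<'E'
from h import *
a=np.radians(15.5);ax=np.array([np.cos(a),np.sin(a),0]);c=np.array([.451,-.343,0])
q=quat(ax,[0,0,-1])
ctrl.movep(c+[0,0,.12],q)
ctrl.movel(c+[0,0,.036],max_speed=.12)
s=get_state();print(s['time'],s['contact_force'])
ctrl.close_gripper(force=60)
s=get_state();print(s['time'],s['width'],s['tcp_pos'],s['contact_force'])
f0=np.array(s['contact_force'])
ctrl.movel(c+[0,0,.26],max_speed=.2)
ctrl.pause(.2)
s=get_state();print(s['time'],s['width'],s['contact_force'],s['wrist_torque'],s['qpos'])
wgrab("w2")
# obstacle check
z=np.load("scene0.npz");X,u,v=cloud("scene",z['d'])
z2=np.load("side0.npz");X=np.r_[X,cloud("side",z2['d'])[0]]
n=np.array([.3276,-.089,.9407]);n/=np.linalg.norm(n);xu=np.array([0,0,1])-n*n[2];xu/=np.linalg.norm(xu);yu=np.cross(n,xu)
tip=np.array([.648,-.0535,.066])
L=(X-tip)@np.c_[xu,yu,n]
for lo,hi in [(-.13,-.08),(-.16,-.13),(-.2,-.16),(-.3,-.2)]:
    m=(L[:,0]>lo)&(L[:,0]<hi)&(abs(L[:,1])<.12)
    print(lo,hi,m.sum(),'max height above deck plane',L[m,2].max() if m.any() else None, np.percentile(L[m,2],95) if m.any() else None)
E
```

```text
3.45 [-0.13331804 -0.64746434  0.5489718 ]
3.8667 0.05130711169536135 [ 0.4513876  -0.34326593  0.03689559] [-1.4589311   0.4647304   6.08586275]
5.3333 0.051289789048626 [-0.19924912 -0.01515508 -3.53251603] [-0.04363692 -0.04129007  0.03956436] [ 0.76925047  0.39554968 -0.24120001  1.61181346  0.10084614  1.14820519
 -0.79585218]
-0.13 -0.08 3670 max height above deck plane 0.06047866898516974 0.05468140125623593
-0.16 -0.13 2062 max height above deck plane 0.068015844072991 0.06324668546381029
-0.2 -0.16 1865 max height above deck plane 0.08216062115048409 0.0033656586934965355
-0.3 -0.2 20645 max height above deck plane 0.2512398995333115 0.22472002463334234
```

View pics/w2.png

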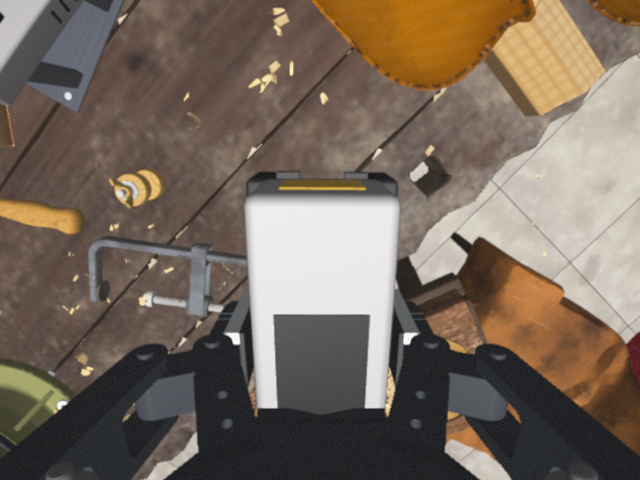

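```bash
python3 - <<'E'
from h import *
n=np.array([.3276,-.089,.9407]);n/=np.linalg.norm(n);xu=np.array([0,0,1])-n*n[2];xu/=np.linalg.norm(xu);yu=np.cross(n,xu)
tip=np.array([.648,-.0535,.066])
for nm in ("scene","side"):
    z=np.load(nm+"0.npz");X,u,v=cloud(nm,z['d']);L=(X-tip)@np.c_[xu,yu,n]
    m=(L[:,0]>-.3)&(L[:,0]<-.08)&(abs(L[:,1])<.12)&(L[:,2]>.01)
    im=z['im'].copy();im[v[m],u[m]]=(0,255,0)
    m2=(abs(L[:,2])<.004)&(abs(L[:,1])<.06)&(L[:,0]>-.09)&(L[:,0]<.18);im[v[m2],u[m2]]=(0,0,255)
    cv2.imwrite(f"pics/{nm}_o.png",cv2.resize(im[40:340,80:480],None,fx=2,fy=2))
    for lo in np.arange(-.3,-.08,.02):
        k=m&(L[:,0]>lo)&(L[:,0]<lo+.02)
        if k.sum()>5: print(nm,round(lo,2),k.sum(),'y',L[k,1].min().round(3),L[k,1].max().round(3),'z',L[k,2].max().round(3),'worldz',X[k,2].max().round(3))
E
```

```text
scene -0.3 572 y -0.119 0.12 z 0.251 worldz 0.206
scene -0.28 1607 y -0.12 0.119 z 0.25 worldz 0.207
scene -0.26 4370 y -0.12 0.12 z 0.237 worldz 0.203
scene -0.24 2923 y -0.113 0.12 z 0.204 worldz 0.177
scene -0.22 58 y -0.119 0.118 z 0.014 worldz 0.01
scene -0.2 15 y -0.12 -0.117 z 0.082 worldz 0.081
scene -0.16 69 y -0.119 -0.064 z 0.068 worldz 0.08
scene -0.14 249 y -0.12 -0.064 z 0.065 worldz 0.08
scene -0.12 467 y -0.12 -0.069 z 0.057 worldz 0.08
side -0.3 625 y -0.12 0.119 z 0.25 worldz 0.206
side -0.28 1940 y -0.12 0.119 z 0.249 worldz 0.207
side -0.26 4859 y -0.12 0.12 z 0.237 worldz 0.202
side -0.24 2826 y -0.11 0.12 z 0.202 worldz 0.176
side -0.22 51 y -0.12 0.116 z 0.015 worldz 0.012
side -0.16 87 y -0.119 -0.071 z 0.067 worldz 0.079
side -0.14 263 y -0.12 -0.063 z 0.064 worldz 0.08
side -0.12 480 y -0.12 -0.071 z 0.057 worldz 0.08
```

View pics/scene_o.png

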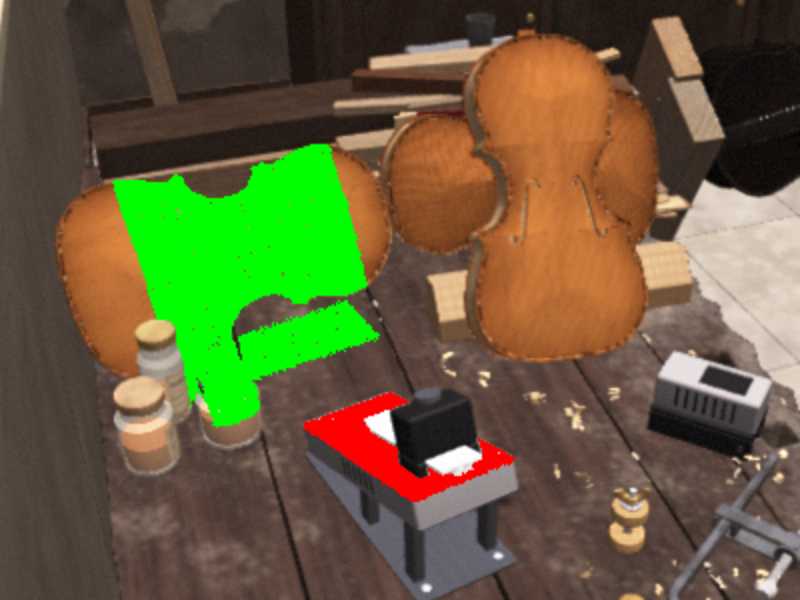

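```bash
cat >> h.py <<'E'
n=np.array([.3276,-.089,.9407]);n/=np.linalg.norm(n);xu=np.array([0,0,1])-n*n[2];xu/=np.linalg.norm(xu);yu=np.cross(n,xu)
tip=np.array([.648,-.0535,.066]);B=np.c_[xu,yu,n]
Q=quat(xu,-n)
def S2W(p): return tip+B@np.array(p,float)
def W2S(p): return (np.array(p)-tip)@B
E
python3 - <<'E'
from h import *
p=S2W([-.075,0,.11]);print(p,ctrl.ik(p,Q))
ctrl.movep(p,Q)
s=get_state();print(s['time'],s['width'],W2S(s['tcp_pos']),s['contact_force'])
im,d,T=wgrab("w3")
X,u,v=cloud("wrist",d,None,T);L=W2S(X)
np.save("L3.npy",np.c_[L,u,v])
for nm in ("scene","side"):
    im,d=vision.grab_frame(nm);cv2.imwrite(f"pics/{nm}3.png",im);np.savez(nm+"3.npz",im=im,d=d)
E
```

```text
[ 0.7521124  -0.0817845   0.14401022] [ 0.31157844  1.11070242 -0.84684836  0.66442065  0.58624991  1.86769113
  1.11559027]
7.0583 0.05122287255166299 [-0.07522322  0.00090472  0.11067364] [-0.49572151 -0.73919048 -3.46688283]
```

View pics/w3.png

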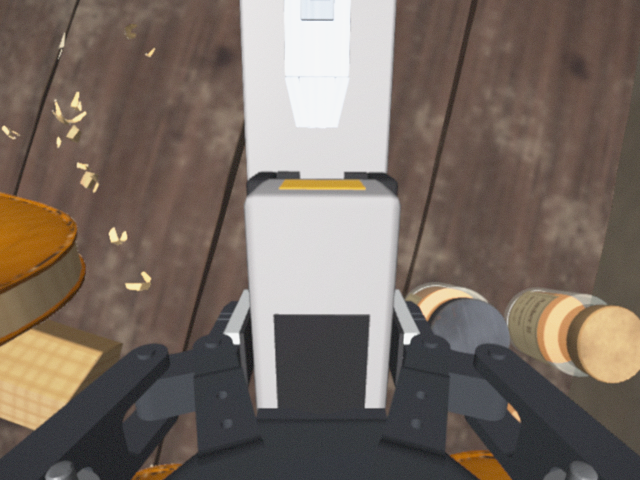

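View pics/scene3.png

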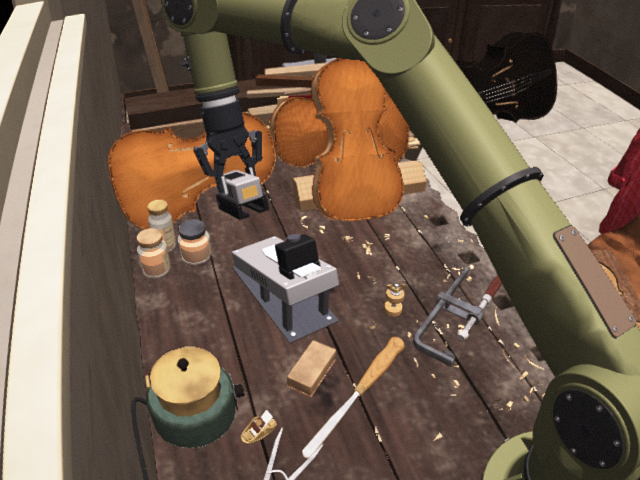

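```bash
python3 - <<'E'
from h import *
D=np.load("L3.npy");L=D[:,:3];u=D[:,3].astype(int);v=D[:,4].astype(int)
G=np.full((480,640,3),np.nan);G[v,u]=L
# deck plane
for r in (20,40,60,80,100,120,140,155,165):
    row=G[r];ok=abs(row[:,2])<.02
    deck=(abs(row[:,2])<.0055)&(np.arange(640)>200)&(np.arange(640)<440)
    w=np.nonzero(deck)[0]
    rail=(row[:,2]>.0075)&(row[:,2]<.02)&(np.arange(640)>240)&(np.arange(640)<400);k=np.nonzero(rail)[0]
    print(r,'deck y',row[w[0],1].round(4),row[w[-1],1].round(4),'mid',((row[w[0],1]+row[w[-1],1])/2).round(4),'z',np.nanmedian(row[w,2]).round(4),'x',np.nanmedian(row[w,0]).round(4),
     '| rail',len(k),(row[k[0]],row[k[-1]],np.median(row[k,2])) if len(k)>4 else '')
m=(abs(L[:,2])<.006)&(abs(L[:,1])<.045)&(abs(L[:,1])>.025)&(L[:,0]>-.02)
A=np.c_[L[m,:2],np.ones(m.sum())];print('plane z=ax+by+c',np.linalg.lstsq(A,L[m,2],rcond=None)[0],m.sum())
# pack corners
for r in (190,200,220,240,260):
    row=G[r];k=np.nonzero((row[:,2]>.09)&(np.arange(640)>235)&(np.arange(640)<405))[0]
    if len(k): print('pack',r,row[k[0]].round(4),row[k[-1]].round(4),'mid y',((row[k[0],1]+row[k[-1],1])/2).round(4))
im=np.load("w3.npz")['im'];cv2.imwrite("pics/w3z.png",cv2.resize(im[0:210,220:420],None,fx=3,fy=2.8))
E
```

```text
20 deck y 0.0527 -0.0459 mid 0.0034 z 0.0001 x 0.0673 | rail 66 (array([0.06400572, 0.02395996, 0.01213029]), array([ 0.0637821 , -0.01532654,  0.01277065]), np.float64(0.013575646498344536))
40 deck y 0.0535 -0.0449 mid 0.0043 z -0.0002 x 0.0556 | rail 66 (array([0.05284096, 0.02424979, 0.01189964]), array([ 0.05291674, -0.01561688,  0.01131192]), np.float64(0.012296242967777225))
60 deck y 0.0536 -0.0451 mid 0.0043 z -0.0002 x 0.0435 | rail 64 (array([0.04118221, 0.02380049, 0.01312461]), array([ 0.04122719, -0.01510337,  0.01256608]), np.float64(0.012590475225864898))
80 deck y 0.0535 -0.0459 mid 0.0038 z -0.0004 x 0.0313 | rail 60 (array([0.02974805, 0.02360757, 0.01154454]), array([ 0.029807  , -0.01480702,  0.01066404]), np.float64(0.011607281858461455))
100 deck y 0.0534 -0.0446 mid 0.0044 z -0.0 x 0.0187 | rail 52 (array([0.0177803 , 0.02073414, 0.01135674]), array([ 0.01769615, -0.01174117,  0.0119374 ]), np.float64(0.01192109370350642))
120 deck y 0.0544 -0.0447 mid 0.0048 z -0.0003 x 0.0058 | rail 44 (array([0.00552798, 0.01848586, 0.01039972]), array([ 0.0054534 , -0.00932394,  0.01213295]), np.float64(0.011717803111902347))
140 deck y 0.0546 -0.0448 mid 0.0049 z -0.0002 x -0.0074 | rail 0 
155 deck y 0.0539 -0.0445 mid 0.0047 z -0.0004 x -0.0175 | rail 0 
165 deck y 0.0535 -0.0442 mid 0.0047 z -0.0004 x -0.0244 | rail 0 
plane z=ax+by+c [ 0.00380017 -0.00470815 -0.0002489 ] 9463
pack 190 [-0.0249  0.0335  0.1027] [-0.0248 -0.0303  0.1038] mid y 0.0016
pack 200 [-0.0224  0.0264  0.1374] [-0.0224 -0.0234  0.138 ] mid y 0.0015
pack 220 [-0.0291  0.0271  0.1376] [-0.0295 -0.0245  0.1365] mid y 0.0013
pack 240 [-0.0358  0.027   0.1386] [-0.036  -0.0239  0.1381] mid y 0.0015
pack 260 [-0.0435  0.0274  0.1371] [-0.0437 -0.0243  0.1369] mid y 0.0016
```

View pics/w3z.png

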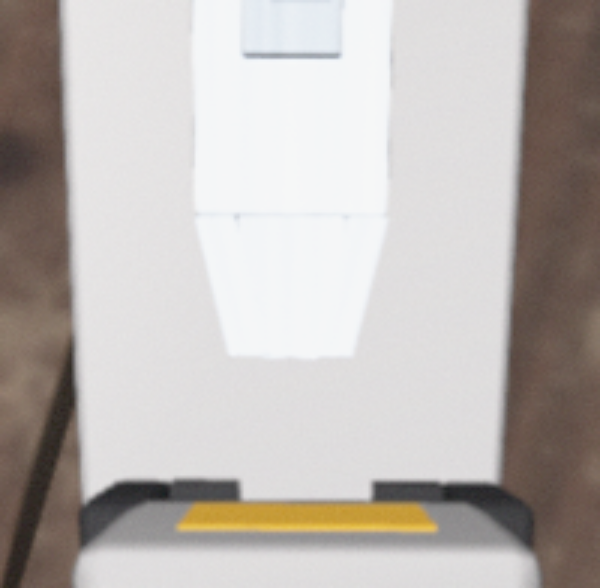

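```bash
python3 - <<'E'
from h import *
for f in ("w2","w3"):
    z=np.load(f+".npz");m=np.zeros((480,640),bool);m[225:300,275:370]=1
    X,u,v=cloud("wrist",z['d'],m,(z['R'],z['t']))
    c=(X-z['t'])@z['R'];print(f,'tool z of top',np.percentile(c[:,2],[5,50,95]),'slope',np.polyfit(c[:,0],c[:,2],1),np.polyfit(c[:,1],c[:,2],1))
    print(z['t'],np.degrees(np.arccos(-z['R'][2,2])))
E
```

```text
w2 tool z of top [-0.03158205 -0.03063259 -0.02970516] slope [-0.00058219 -0.03061792] [ 0.00077028 -0.03063626]
[ 0.4506846  -0.34278524  0.25907069] 0.09953399733883023
w3 tool z of top [-0.03145274 -0.03050829 -0.02958372] slope [-0.00125747 -0.0304664 ] [-0.00135449 -0.03050783]
[ 0.7522985  -0.08277258  0.1445681 ] 19.766125680521828
```

```bash
python3 - <<'E'
from h import *
f0=np.load("f0.npy")
x=-.065
go([x,0,.0372],.02)
while x<.0:
    x+=.01; go([x,0,.0372],.04); s=st(); print(round(x,3),*s)
    if abs(s[2]-f0)[0]>8 or abs(s[2]-f0)[1]>8 or abs(s[2]-f0)[2]>12: print("stop");break
wgrab("w4")
E
```

```text
-0.055 10.8583 [-0.0545 -0.0001  0.0372] [-0.35 -0.12  1.65] [-0.08  0.04  0.04] 0.0511
-0.045 11.2583 [-0.0447 -0.      0.0372] [1.32 0.28 2.97] [-0.14  0.07  0.06] 0.0509
-0.035 11.6583 [-0.0347 -0.      0.0372] [0.56 1.15 2.02] [-0.1   0.09  0.02] 0.0512
-0.025 12.0583 [-0.0247 -0.0001  0.0372] [ 0.75 -0.43  3.14] [-0.04  0.07 -0.02] 0.0508
-0.015 12.4583 [-0.0147 -0.      0.0372] [ 0.72 -0.63  2.3 ] [-0.13  0.11  0.05] 0.0514
-0.005 12.8583 [-0.0047 -0.      0.0372] [1.27 1.32 3.34] [-0.06  0.19 -0.06] 0.051
0.005 13.2583 [ 0.0052 -0.      0.0372] [-0.77  0.92  3.78] [-0.13  0.23 -0.01] 0.0515
```

View pics/w4.png

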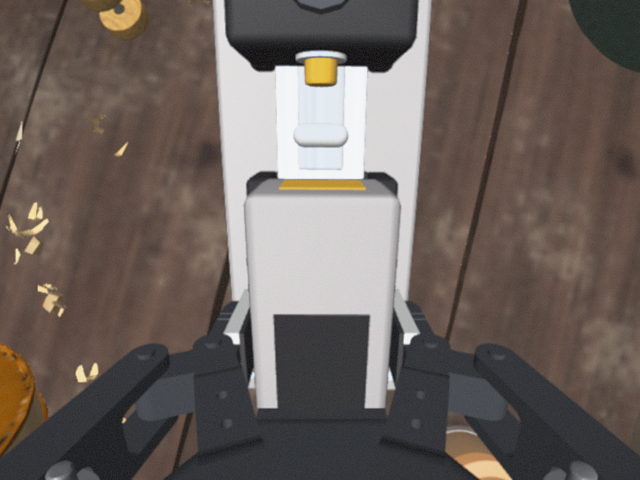

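```bash
python3 - <<'E'
from h import *
z=np.load("w4.npz");X,u,v=cloud("wrist",z['d'],None,(z['R'],z['t']));L=W2S(X)
G=np.full((480,640,3),np.nan);G[v,u]=L
for p in [(270,66),(375,66),(270,58),(375,58),(270,50),(320,72),(320,82),(320,134),(285,66),(350,66)]: print(p,G[p[1],p[0]].round(4))
E
```

```text
(270, 66) [0.1063 0.0227 0.0152]
(375, 66) [ 0.1059 -0.0215  0.0185]
(270, 58) [0.1062 0.0201 0.0337]
(375, 58) [ 0.1057 -0.0188  0.037 ]
(270, 50) [0.1058 0.018  0.0499]
(320, 72) [0.0994 0.0014 0.0464]
(320, 82) [0.0962 0.0014 0.0461]
(320, 134) [0.0783 0.0014 0.0249]
(285, 66) [0.1057 0.0159 0.019 ]
(350, 66) [ 0.1056 -0.011   0.0195]
```

```bash
python3 - <<'E'
from h import *
x=.038
go([x,0,.0372],.04);ctrl.pause(.1);s=st();print(*s)
while x<.062:
    x+=.001; go([x,0,.0372],.02); s=st(); print(round(x,3),*s)
    if s[2][0]<-24: print("stop");break
wgrab("w5")
E
```

```text
14.3833 [0.0377 0.0001 0.0374] [-2.66  0.82  5.26] [0.1  0.78 0.03] 0.0509
0.039 14.6333 [0.0386 0.     0.0374] [-3.76  0.23  4.98] [ 0.    0.97 -0.02] 0.051
0.04 14.8833 [ 0.0396 -0.      0.0374] [-3.66  0.31  5.66] [-0.04  1.03 -0.06] 0.0517
0.041 15.1333 [ 0.0406 -0.      0.0374] [-4.    0.33  4.45] [-0.03  0.98 -0.01] 0.0513
0.042 15.3833 [ 0.0412 -0.0001  0.0374] [-5.56  0.08  4.29] [-0.08  1.24  0.01] 0.0514
0.043 15.6333 [ 0.0422 -0.0001  0.0374] [-5.93  0.5   4.94] [-0.06  1.29  0.  ] 0.0514
0.044 15.8833 [ 0.0431 -0.0001  0.0374] [-6.44  0.32  4.6 ] [-0.05  1.31 -0.04] 0.0513
0.045 16.1333 [ 0.0442 -0.0001  0.0374] [-5.55  0.26  4.3 ] [-0.03  1.21 -0.02] 0.0509
0.046 16.3833 [ 0.0454 -0.0001  0.0374] [-4.06  0.58  5.75] [-0.06  1.14  0.01] 0.051
0.047 16.6333 [ 0.0466 -0.0001  0.0374] [-4.48  0.8   5.13] [-0.09  0.97 -0.05] 0.0513
0.048 16.8833 [ 0.0477 -0.0001  0.0373] [-3.72  0.2   4.48] [-0.07  0.93 -0.05] 0.0513
0.049 17.1333 [ 0.0484 -0.0001  0.0374] [-4.48  0.36  5.99] [-0.16  1.08 -0.06] 0.0512
0.05 17.3833 [ 0.0488 -0.0001  0.0374] [-7.52  0.55  3.98] [-0.17  1.6  -0.05] 0.051
0.051 17.6333 [ 0.0496 -0.0001  0.0375] [-7.6  -0.43  4.62] [-0.14  1.73 -0.11] 0.0515
0.052 17.8833 [ 0.0505 -0.0001  0.0375] [-7.57 -0.83  3.36] [-0.14  1.75 -0.08] 0.0511
0.053 18.1333 [ 0.0506 -0.      0.0375] [-11.67  -0.8    2.99] [-0.22  2.47 -0.06] 0.0509
0.054 18.3833 [ 0.0506 -0.      0.0377] [-14.38  -0.84   2.36] [-0.28  3.28 -0.05] 0.051
0.055 18.6333 [0.0506 0.     0.0378] [-17.76  -1.91   1.49] [-0.3   4.   -0.04] 0.0509
0.056 18.8833 [0.0506 0.     0.038 ] [-22.25  -1.68   1.61] [-0.33  4.78 -0.  ] 0.0513
0.057 19.1333 [0.0506 0.     0.0381] [-26.09  -2.65  -0.41] [-0.43  5.53  0.04] 0.0513
stop
```

View pics/w5.png

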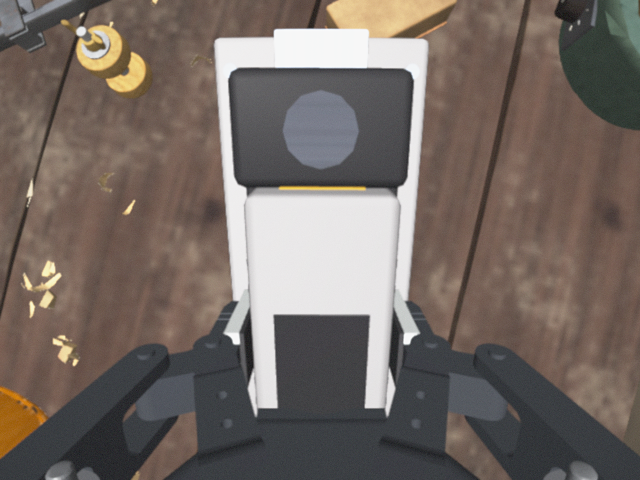

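```bash
python3 - <<'E'
from h import *
x=.052
for x in (.052,.050,.049,.048,.0475,.047,.0465):
    go([x,0,.0372],.02); s=st(); print(round(x,4),*s)
    if s[2][0]>3: break
E
```

```text
0.052 19.5833 [ 0.0503 -0.0001  0.0375] [-8.43 -0.05  4.08] [-0.28  1.87 -0.09] 0.0511
0.05 19.8333 [ 0.0496 -0.0002  0.0373] [-4.46 -0.16  5.33] [-0.23  1.03  0.06] 0.0512
0.049 20.0833 [ 0.0492 -0.0002  0.0373] [-2.07  0.01  5.53] [-0.18  0.46  0.13] 0.0512
0.048 20.3333 [ 0.0484 -0.0002  0.0373] [-0.82  1.05  7.25] [-0.13  0.25  0.21] 0.0514
0.0475 20.5833 [ 0.0484 -0.0003  0.0374] [2.74 0.66 6.79] [-0.09 -0.06  0.11] 0.0509
0.047 20.8333 [ 0.0483 -0.0003  0.0373] [3.42 0.97 7.81] [-0.07 -0.38  0.08] 0.0512
```

```bash
python3 - <<'E'
from h import *
go([.0488,0,.0372],.02);print(*st())
ctrl.ungrasp();print(*st())
go([.0488,0,.13],.12);ctrl.pause(.2);print(*st())
im,d,T=wgrab("w6")
X,u,v=cloud("wrist",d,None,T);L=W2S(X)
m=(abs(L[:,2]-.068)<.006)&(abs(L[:,1])<.035)&(L[:,0]<.1)&(L[:,0]>-.02)
r=L[m];print('top z',np.median(r[:,2]),'x',np.percentile(r[:,0],[1,99]),'y',np.percentile(r[:,1],[1,99]),cv2.minAreaRect(r[:,:2].astype(np.float32)))
for nm in("scene","side"):
    im,d=vision.grab_frame(nm);cv2.imwrite(f"pics/{nm}6.png",im)
    for t in ["sanding_block_centre","spool_clamp_centre","finger_plane_centre"]:
        q=models.masks_of(nm,t)
        if q: print(nm,t,q[0]['p'],np.median(cloud(nm,d,q[0]['mask'])[0],0).round(3))
E
```

```text
21.0833 [ 0.0484 -0.0002  0.0373] [-4.1   0.13  5.17] [-0.21  0.83  0.06] 0.0509
21.525 [0.049  0.     0.0369] [ 1.15 -0.57  0.56] [-0.06  0.35  0.01] 0.0853
22.65 [0.0489 0.0003 0.1293] [ 0.08 -0.1   0.06] [0.08 0.39 0.01] 0.0855
top z 0.06806282203547886 x [-0.00380547  0.09901152] y [-0.0246861  0.0259585] ((0.046965595334768295, 0.0006164032965898514), (0.053064633160829544, 0.10622076690196991), 89.67969512939453)
scene sanding_block_centre 0.72 [0.42  0.07  0.028]
scene spool_clamp_centre 0.7 [ 0.41  -0.143  0.042]
scene finger_plane_centre 0.65 [0.406 0.204 0.012]
side sanding_block_centre 0.8 [0.425 0.072 0.028]
side spool_clamp_centre 0.92 [ 0.412 -0.143  0.04 ]
side finger_plane_centre 0.55 [0.408 0.204 0.012]
```

View pics/w6.png

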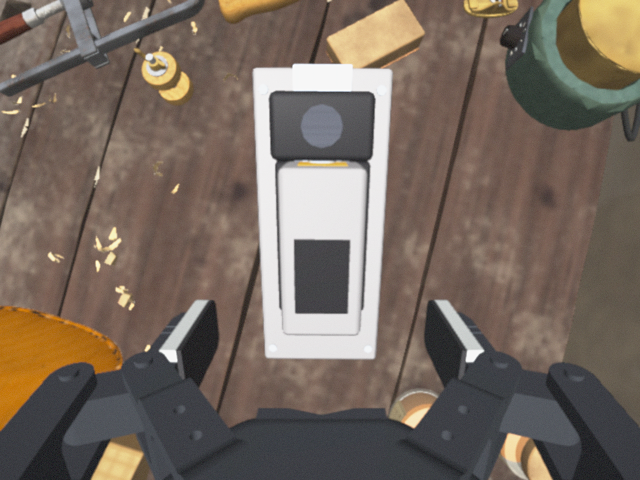

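View pics/side6.png

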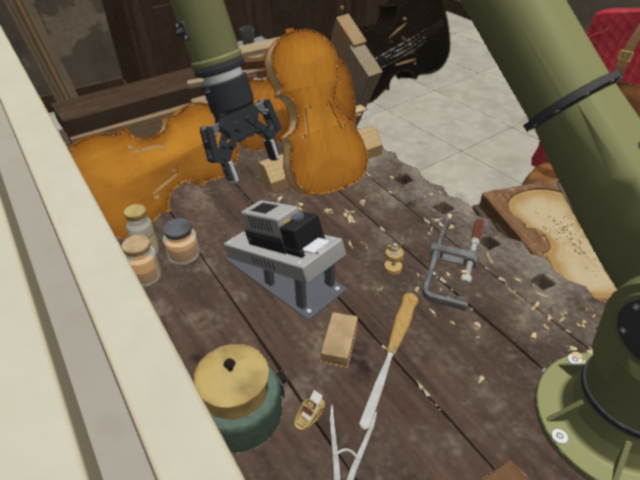

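```bash
python3 - <<'E'
from h import *
def meas(f):
    z=np.load(f+".npz");X,u,v=cloud("wrist",z['d'],None,(z['R'],z['t']));L=W2S(X)
    G=np.full((480,640,3),np.nan);G[v,u]=L;return G
G=meas("w6")
for c in (300,320,340):
    print(c,[tuple(G[r,c,[0,2]].round(4)) for r in range(150,174,2)], 'rear',[tuple(G[r,c,[0,2]].round(4)) for r in range(326,344,3)])
G=meas("w5")
for c in (290,350):
    print('w5',c,[tuple(G[r,c,[0,2]].round(4)) for r in range(176,206,3)])
im=np.load("w6.npz")['im'];cv2.imwrite("pics/w6z.png",cv2.resize(im[80:200,250:400],None,fx=5,fy=5,interpolation=cv2.INTER_CUBIC))
im,d,T=wgrab("w7");a=np.load("w6.npz")['im'];print('diff',np.abs(im[100:340,260:385].astype(int)-a[100:340,260:385]).mean())
E
```

```text
300 [(np.float64(0.1122), np.float64(0.0559)), (np.float64(0.111), np.float64(0.0564)), (np.float64(0.1099), np.float64(0.0563)), (np.float64(0.1087), np.float64(0.0559)), (np.float64(0.1075), np.float64(0.0562)), (np.float64(0.1062), np.float64(0.0536)), (np.float64(0.1038), np.float64(0.0397)), (np.float64(0.1036), np.float64(0.0518)), (np.float64(0.103), np.float64(0.0574)), (np.float64(0.1027), np.float64(0.066)), (np.float64(0.1016), np.float64(0.0668)), (np.float64(0.1005), np.float64(0.0671))] rear [(np.float64(0.002), np.float64(0.0678)), (np.float64(-0.0002), np.float64(0.068)), (np.float64(-0.0025), np.float64(0.0678)), (np.float64(-0.0482), np.float64(-0.001)), (np.float64(-0.0507), np.float64(-0.0003)), (np.float64(-0.0537), np.float64(-0.0003))]
320 [(np.float64(0.1122), np.float64(0.056)), (np.float64(0.111), np.float64(0.0554)), (np.float64(0.1098), np.float64(0.0556)), (np.float64(0.1087), np.float64(0.0567)), (np.float64(0.1075), np.float64(0.055)), (np.float64(0.1061), np.float64(0.0531)), (np.float64(0.1046), np.float64(0.0497)), (np.float64(0.1036), np.float64(0.0
[... 1374 characters left out ...]
)), (np.float64(0.1061), np.float64(0.0552)), (np.float64(0.106), np.float64(0.0609)), (np.float64(0.1056), np.float64(0.064)), (np.float64(0.1049), np.float64(0.0657)), (np.float64(0.1042), np.float64(0.067)), (np.float64(0.1033), np.float64(0.0673))]
w5 350 [(np.float64(0.1103), np.float64(0.0556)), (np.float64(0.1091), np.float64(0.0546)), (np.float64(0.108), np.float64(0.0548)), (np.float64(0.107), np.float64(0.0547)), (np.float64(0.1061), np.float64(0.0559)), (np.float64(0.1061), np.float64(0.0617)), (np.float64(0.1057), np.float64(0.065)), (np.float64(0.1052), np.float64(0.0671)), (np.float64(0.1041), np.float64(0.0668)), (np.float64(0.1032), np.float64(0.0671))]
diff 4.580177777777778
```

View pics/w6z.png

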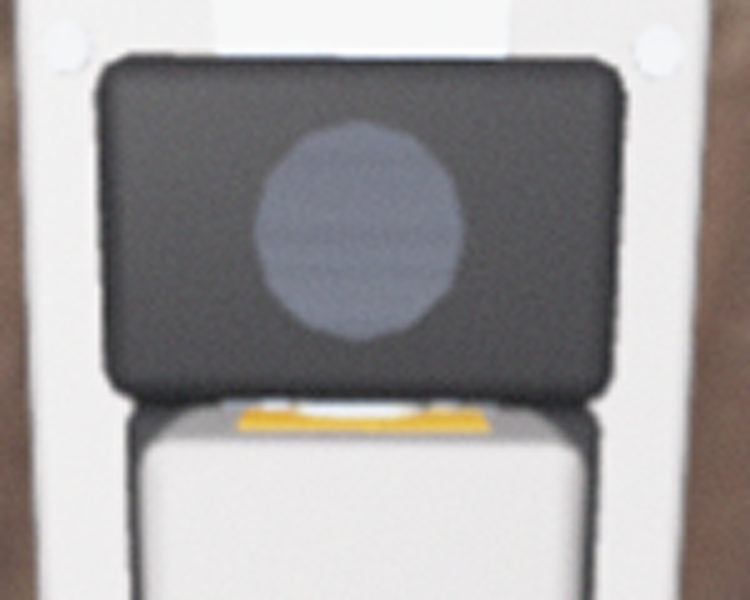

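```bash
python3 - <<'E'
from h import *
from station import ticket
a,b=[cv2.cvtColor(np.load(f+".npz")['im'],cv2.COLOR_BGR2GRAY)[155:345,265:380].astype(np.float32) for f in("w6","w7")]
print(cv2.phaseCorrelate(a,b),get_state()['time'])
ticket.close_job();print(get_state()['time'])
E
```

```text
((-0.45358073739934923, -0.36976709154987475), 0.9578760676913791) 23.15
the job is handed in; nothing more can be done
the job is handed in; nothing more can be done
```

The battery pack is on charge: it went up the rail terminal end first, the catch holds it, and the gripper is clear of it. I handed the job in at about 23 s of the 43 s allowed; no verdict is reported.

- **Threading and push:** I landed the pack on the deck below the rail with about 7 N of contact, then slid it on in small steps. It reached the stop, and the wrist force peaked at about 26 N along the rail, well under the 50 N limit.
- **Catch:** I eased back while still gripping and the pack held about 2.2 mm short of the stop against a 3.4 N pull. After I let go, the picture showed a gap of about 2.4 mm to the head, which puts the plunger near 7.6 mm. It was not pushed back.
- **Position:** The pack is about 0.6 mm off the rail's centre line, its underside is on the deck, and it is in line to within half a degree.
- **Bystanders:** The sanding block, spool clamp and little plane measured the same before and after, to within about 2 mm.
- **Less certain:** I felt no sharp click; the force only rose and fell gently on the way in, so I rely on the pull-back test and the gap. The last two wrist pictures differed by about half a pixel. I put that down to the arm settling, because the 2 mm gap showed no sign of opening.

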